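Pull the spray head off the pitcher rinser for descaling

ROBOT

A 7-joint arm with a two-finger parallel gripper is mounted at the origin on the work surface. World frame = base frame: x ahead of the robot, y to its left, z up, the work surface at z = 0. Lengths are in m, angles in rad, forces in N, time in s.
With the tool pointing down it reaches from about 0.4 to 0.875 m from the base axis. Payload 19.3 kg.
Tool frame: the origin (TCP) lies at the very end of the fingers, on their centre line; the grasp point (between the pads) lies 19 mm behind it; z points along the fingers, y is the line along which they close (so a half turn about z gives the same grasp; the last joint's range is limited). The gripper opens to 85 mm and grips with 20 to 120 N. Pads are 22 mm wide; open, the fingers measure 114 mm over their backs; the gripper's body (76 mm by 85 mm) begins 54 mm behind the grasp point. The pads swing forward as they close: fully open they stand 13 mm farther back than shut.
Start: joints at [-1.34, 0.521, -0.036, 1.599, 0.021, 1.021, -0.113], TCP at [0.185, 0.597, 0.231] pointing down, gripper open.
Joint ranges: [-2.91, 2.91], [-0.3, 2.13], [-1.5, 1.42], [0.17, 2.43], [-1.26, 4.41], [0.16, 1.93], [-2.52, 2.52]. Speed limits (rad/s): [1.89, 1.89, 2.39, 2.39, 3.01, 3.01, 3.01].

INTERFACE

Orientations are given as [roll, pitch, yaw] about the fixed x, y, z axes, in that order (R = Rz(yaw) Ry(pitch) Rx(roll)).
In Python, from workcell import bot gives the robot as it stands.
- The arm moves only by the tool carry_out, never from a script. Its argument "rows" is a list that holds one entry, the list of rows, each a list of 4 numbers: the shift along the tool's x, y, z in m, then the turn about the tool's z in degrees. In form: [[[x, y, z, twist], ...]]. A call has 1 to 12 rows; each row is the pose to reach, as a shift and turn from the pose commanded when the call began, along the tool's axes at that moment; what a row does not reach only later rows make up. A row lasts 1/12 s, in which the tool goes at most 41.7 mm and 7.16 degrees, less where a joint would pass 70% of its speed; a pose out of reach is approached as far as the arm can. A call with a gripper value outside its range is refused whole. "grip" is the finger opening in m, from 0 to 0.0854, set as the call begins (left out, the last holds). The fingers move at their own pace and stop on an object; "grip_force" is the grip in N (left out, the last holds). Time passes only in rows, so rows that repeat a pose let the fingers close. It gives the time, the measured TCP pose, the force, the opening and the grip force at its end, in the units of the state.
- bot.observe(): the state, without advancing time (a new reading comes with each control period).
- bot.grab_frame(name): name is "side" or "top" or "wrist"; returns a dict with "pixels" (384x512x3 uint8, red, green, blue), "K" (3x3 intrinsics, pixels), "pose" (4x4, takes a point from camera to world coordinates). Camera axes: x right, y down, z forward; pixel columns grow to the right and rows downward; lengths in m; the calibration is good to about 2 mm. A picture is of the moment at which its call begins. There is no depth.
- bot.job_done(): hands the job in; it is judged then, once.
Trained networks look in a picture, given as the dict that the camera call returned (one of the last four; its "shot" number tells which), for a name from the list of things; names that differ only in an ending like _2 or _b are one class to them, and where a whole thing is asked for, a point or a joint stands for the part that bears it (a point fixed in the world has none). Each returns a list of dicts, best first, with "conf" (0 to 1); they miss things now and then, are a little off and sometimes report something else, mostly with a low value. They report only what shows in the picture. A call takes as long as a camera call. They do not tell look-alikes from the thing itself.
- bot.look_for(picture, label): "position" ([column, row] in pixels, amid what is visible of it).
- bot.regions_of(picture, label): "region" (384x512 bool, what is visible of it) and "position" ([column, row] in pixels, amid what is visible of it).
- bot.spot_point(picture, label): "position" ([column, row] in pixels: a listed point, or the origin of a listed thing).
The state is a dict: "clock": time; "qpos": joint angles; "qd": joint speeds; "joint_efforts": joint torques, N m; "position": TCP position; "tool_rot": TCP orientation; "force": force on the tool from outside, world axes, zero at the start; "moment": the same for the moment, N m; "grip_width": finger opening in m; "finger_force": force on a finger pad.
Only numpy, scipy, OpenCV 4.12 (cv2) and the standard library are available. Lean on these libraries where they do the work, as an engineer would, in place of code of your own. Each camera call takes 0.05 s, during which the arm holds its last target. There are 200 camera calls.

TASK

The spray head of the pitcher rinser is due for descaling. Take the forked puller by its bar grip, slide the fork in under the head's disc around its neck and pull straight up until the head pops out of its socket (use the puller, not the fingers, to get it out), then set the head down on the low rimmed tray, standing on its spigot with the spray face up - put down, not dropped. Finally stand the puller back upright on its fork on the bare counter, and leave the jug and the other things where they are.

Things in the scene. Friction and masses are not known exactly. Their poses are not given: they have to be found in the camera images.
- rinser: Pitcher rinser: low plumbed-in stainless drip tray, 152 mm (x) by 262 mm (y), 40 mm high at its rim, grid top at 38 mm; fixed to the counter. Origin at the centre of its underside, z up, y along its length. The spray head stands 65 mm from the centre towards its +y end; a milk jug stands on the grid near its -y end.
- rinser_socket (a point): Mouth centre of the upright socket collar (44 mm outside, 32 mm bore) that holds the head: 44 mm above the counter, 6 mm above the grid. Sprung balls inside snap into a groove of the head's spigot: about 10 to 15 N straight up pops it; the snap lets go after about 4 mm of lift, and the spigot, 22 mm deep in the socket, is out after 22 mm.
- head_disc (a point): Centre of the disc of the rinser's loose spray head, 0.12 kg: a black round disc 68 mm across and 14 mm thick, star of 2 mm ribs on top (spray face), on a round neck and spigot 30 mm across. z points out of the spray face. Seated, this point is 21 mm above the socket's mouth and the disc's underside 14 mm above the collar: the gap for the fork.
- puller_grip (a point): Centre of the bar grip of the forked puller (0.2 kg), which stands on its flat fork: C-shaped, steel fork below, steel strap up its back, black bar grip on top straight above the fork's slot. The grip is 96 mm long (along x), 20 mm wide (y), 24 mm high; this point is 86 mm above the fork's underside. x points to the fork's open tips, z up.
- puller_slot (a point): Point at the fork's upper face, straight below the grip's centre, where the head's neck belongs. Slot 38 mm wide (y), closed 20 mm behind this point, open in front (+x). Two tines 12 mm wide, 4 mm thick, ending 39 mm ahead of it; fork 62 mm wide over all. Back strap (30 mm wide) 48 to 52 mm behind it. 70 mm free between fork and grip.
- tray: Low parts tray, 172 mm (x) by 230 mm (y), fixed, flat floor 5 mm above the counter, rim 14 mm above the counter and 6 mm thick. Origin at the centre of its underside.
- jug: Stainless milk jug, 92 mm across, 108 mm high, handle to its -y, standing on the rinser's grid. Origin at the centre of its foot. To be left alone.
- tamper: Steel tamper, 58 mm across, 90 mm high, upright on the counter. Origin at the centre of its foot. To be left alone.
- mug: Glass mug, 82 mm across, 105 mm high, handle to its +y. Origin at the centre of its foot. To be left alone.
- takeaway: Paper takeaway cup with lid, 85 mm across, 118 mm high. Origin at the centre of its foot. To be left alone.
- portafilter: Portafilter lying on the counter: basket 76 mm across and 34 mm high, handle 200 mm to its -x. Origin at the underside of the basket's centre. To be left alone.
- head_foot (a point): Centre of the flat foot of the head's spigot (30 mm across), 43 mm below the disc's centre. When the head stands on a flat surface, the disc's underside is 36 mm above it.
Things that resemble listed ones, but are neither listed nor needed, are in the scene too. What is shaped like the part that bears puller_grip but blue or red is not meant.

How it is judged:
On the way, in this order (a step that is already met when the one before it is completed fails the run):
1. the fork is under the disc of the still seated head, around its neck (horizontal distance between puller_slot and rinser_socket below 0.018 m and z of puller_slot in the frame of rinser_socket between 0.002 and 0.0165 m and z of head_disc in the frame of rinser_socket below 0.024 m), for 0.1 s.
2. the head has been pulled clear of its socket and rides upright on the puller (z of head_disc in the frame of rinser_socket above 0.055 m and angle between head_disc's own z axis and vertical below 0.3 rad and contact force between head and puller above 0.3 N), for 0.2 s.
3. the head, still held, is brought down to the tray: its foot within 12 mm of the tray's floor (x of head_disc in the frame of tray between -0.068 and 0.068 m and y of head_disc in the frame of tray between -0.097 and 0.097 m and z of head_disc in the frame of tray between 0.03 and 0.06 m and angle between head_disc's own z axis and vertical below 0.3 rad and (contact force between head and puller above 0.3 N or contact force between head and the fingers above 0.3 N)), for 0.1 s.
At the end, for the whole second after the job is handed in: The head stands on its spigot on the tray's floor, inside the rim, spray face up (within 0.1 rad); the puller stands upright on its fork on the bare counter, not on tray or rinser; both at rest and let go; jug, tamper, mug, cup and portafilter stand within 25 mm of their places (x of head_disc in the frame of tray between -0.068 and 0.068 m and y of head_disc in the frame of tray between -0.097 and 0.097 m and z of head_disc in the frame of tray between 0.044 and 0.052 m and angle between each of head_disc, puller_grip's own z axis and vertical below 0.1 rad and linear speed of each of head, puller below 0.02 m/s and height (world z) of puller_grip between 0.082 and 0.089 m); the robot touches nothing.
It fails at once if the head is touched by the fingers while it is still in its socket (contact force between the fingers and head above 0.5 N and z of head_disc in the frame of rinser_socket below 0.043 m and horizontal distance between head_disc and rinser_socket below 0.02 m).
It fails at once if the head is levered over sideways instead of being pulled straight up (angle between head_disc's own z axis and vertical above 0.3 rad and z of head_disc in the frame of rinser_socket below 0.055 m and horizontal distance between head_disc and rinser_socket below 0.04 m).
It fails at once if the milk jug is shifted or knocked over (distance of jug from where it was at the start of the episode above 0.025 m or angle between jug's own z axis and vertical above 0.35 rad).
It fails at once if the mug, tamper, takeaway cup or portafilter is shifted or knocked over (distance of any of mug, tamper, takeaway, portafilter from where it was at the start of the episode above 0.025 m or angle between any of mug, tamper, takeaway, portafilter's own z axis and vertical above 0.35 rad).
It also fails if it takes over 69 s, if anything falls off the work surface, if the arm or the gripper's body presses on something with over 40 N, if the wrist force passes 120 N, or if a joint passes its speed limit or range.

## Working session

There is one attempt and no reset: what is moved stays moved. The work goes in short steps, Python scripts to look and compute and a tool call to move; the robot and the scene stay as the last step left them, time stands still between calls to the robot, and variables do not carry over. Pictures are saved under pics/ and viewed, at most 14 in all, crops included, and the job is handed in when it is done.

Besides the shell and the picture viewer there is one more tool, called as name(argument=value, ...), one argument or row to a line, values as JSON. carry_out: Moves the arm, as the interface text tells. Its arguments: {"type":"object","properties":{"rows":{"type":"array","items":{"type":"array","items":{"type":"array","items":{"type":"number"}}}},"grip":{"type":"number"},"grip_force":{"type":"number"}},"required":["rows"]}

```bash
mkdir -p pics
cat > h.py <<'E'
import numpy as np, cv2
from workcell import bot
def ray(f,p):
    K=np.array(f["K"]);T=np.array(f["pose"])
    d=T[:3,:3]@np.linalg.solve(K,[p[0],p[1],1.]);return T[:3,3],d/np.linalg.norm(d)
def atz(f,p,z):
    o,d=ray(f,p);return o+d*(z-o[2])/d[2]
def tri(fs,ps):
    A=np.zeros((3,3));b=np.zeros(3);R=[ray(f,p) for f,p in zip(fs,ps)]
    for o,d in R:
        M=np.eye(3)-np.outer(d,d);A+=M;b+=M@o
    x=np.linalg.solve(A,b);return x,[round(float(np.linalg.norm((np.eye(3)-np.outer(d,d))@(x-o))),4) for o,d in R]
def proj(f,X):
    T=np.array(f["pose"]);c=T[:3,:3].T@(np.array(X)-T[:3,3]);u=np.array(f["K"])@c;return u[:2]/u[2]
def save(f,n): cv2.imwrite("pics/"+n,cv2.cvtColor(f["pixels"],cv2.COLOR_RGB2BGR))
E
python3 - <<'E'
from h import *
np.set_printoptions(precision=3,suppress=True)
s=bot.observe();print(s)
F={n:bot.grab_frame(n) for n in("top","side")}
im=np.hstack([F[n]["pixels"] for n in F]);
for n in F: save(F[n],n+"0.png"); print(n,np.array(F[n]["pose"]))
Z=dict(rinser=0,rinser_socket=.044,head_disc=.065,puller_grip=.086,puller_slot=.004,tray=0,jug=.038,tamper=0,mug=0,takeaway=0,portafilter=0)
for l,z in Z.items():
    for n in F:
        print(l,n,[(round(r["conf"],2),np.round(r["position"]),atz(F[n],r["position"],z)) for r in bot.spot_point(F[n],l)[:3]])
E
```

```text
{'clock': 0.0, 'qpos': array([-1.34 ,  0.522, -0.036,  1.6  ,  0.021,  1.021, -0.113]), 'qd': array([ 0.001,  0.   ,  0.   , -0.001, -0.001,  0.002, -0.001]), 'joint_efforts': array([ -0.   , -92.707,   1.98 , -36.995,   0.018,   0.008,  -0.   ]), 'position': array([0.185, 0.597, 0.231]), 'tool_rot': array([-3.14 ,  0.   ,  2.841]), 'force': array([0.134, 0.426, 0.096]), 'moment': array([-0.036, -0.006, -0.035]), 'finger_force': 0.0, 'grip_width': 0.08532579357588044}
top [[-0.028 -0.989  0.142  0.389]
 [-0.999  0.031  0.02  -0.014]
 [-0.024 -0.142 -0.99   1.123]
 [ 0.     0.     0.     1.   ]]
side [[ 0.997 -0.05   0.062  0.492]
 [-0.079 -0.525  0.848 -0.825]
 [-0.01  -0.85  -0.527  0.594]
 [ 0.     0.     0.     1.   ]]
rinser top [(0.61, array([174., 185.]), array([0.562, 0.246, 0.   ]))]
rinser side [(0.76, array([255., 167.]), array([0.582, 0.256, 0.   ]))]
rinser_socket top [(0.93, array([144., 178.]), array([0.578, 0.328, 0.044]))]
rinser_socket side [(0.58, array([250., 147.]), array([0.57 , 0.312, 0.044]))]
head_disc top [(0.63, array([142., 176.]), array([0.582, 0.328, 0.06
[... 1233 characters left out ...]
 array([244., 168.]), array([0.541, 0.186, 0.038]))]
tamper top [(0.79, array([250., 157.]), array([0.643, 0.009, 0.   ])), (0.27, array([277., 119.]), array([ 0.763, -0.079,  0.   ]))]
tamper side [(0.94, array([284., 208.]), array([0.641, 0.022, 0.   ]))]
mug top [(0.93, array([165., 252.]), array([0.358, 0.275, 0.   ]))]
mug side [(0.61, array([182., 169.]), array([0.348, 0.269, 0.   ]))]
takeaway top [(0.75, array([172., 182.]), array([0.571, 0.253, 0.   ]))]
takeaway side [(0.76, array([324., 195.]), array([0.761, 0.077, 0.   ]))]
portafilter top [(0.78, array([277., 119.]), array([ 0.763, -0.079,  0.   ]))]
portafilter side [(0.61, array([338., 230.]), array([ 0.759, -0.087,  0.   ]))]
```

View pics/top0.png

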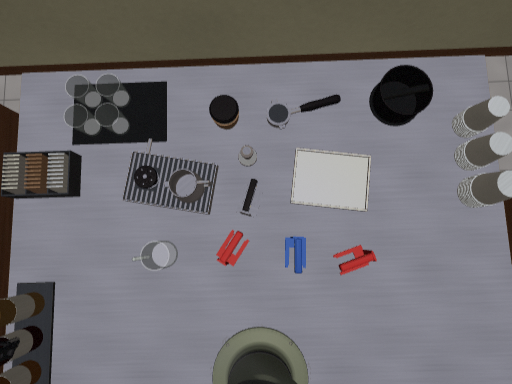

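View pics/side0.png

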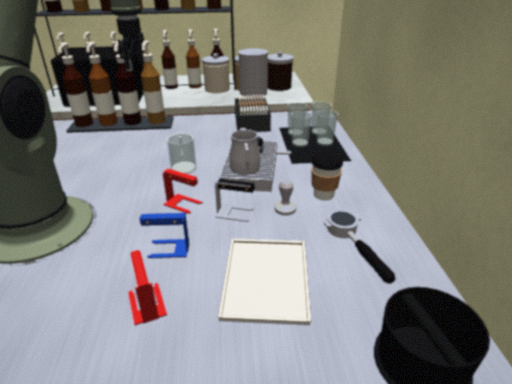

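The target puller is black-gripped: top image (250,195), side (236,190), tips pointing towards +x. The head is at top (146,177), the jug at (185,183). The red and blue ones are decoys. I'm moving over the puller for a close look.

carry_out(
  rows=[
    [[-0.02,-0.02,-0.005,0],[-0.05,-0.05,-0.01,0],[-0.078,-0.078,-0.02,0],[-0.106,-0.106,-0.03,0],[-0.134,-0.134,-0.04,0],[-0.162,-0.162,-0.05,0],[-0.19,-0.19,-0.06,0],[-0.218,-0.218,-0.07,0],[-0.246,-0.246,-0.07,0],[-0.274,-0.274,-0.07,0],[-0.302,-0.302,-0.07,0],[-0.33,-0.33,-0.07,0]],
  ],
)

```text
clock: 2.2
position: [0.4031, 0.1821, 0.3017]
tool_rot: [3.141, 0.001, 2.841]
force: [1.1, 1.1, -0.1]
grip_width: 0.0852
finger_force: 0.0
```

carry_out(
  rows=[
    [[-0.028,-0.028,0,0],[-0.056,-0.056,0,0],[-0.084,-0.084,0,0],[-0.112,-0.112,0,0],[-0.135,-0.135,0,0],[-0.148,-0.147,0,0],[-0.148,-0.147,0,0],[-0.148,-0.147,0,0]],
  ],
)

```text
clock: 2.87
position: [0.5005, -0.0009, 0.3012]
tool_rot: [-3.141, -0.0, 2.839]
force: [0.4, 0.1, 0.5]
grip_width: 0.0852
finger_force: 0.0
```

Run:
```python
from h import *
np.set_printoptions(precision=4,suppress=True)
s=bot.observe();print(s["clock"],s["position"],s["tool_rot"])
F={n:bot.grab_frame(n) for n in("wrist","side","top")}
print(np.array(F["wrist"]["pose"]))
for n in F:
  save(F[n],n+"1.png")
  for l,z in(("puller_grip",.086),("puller_slot",.004)):
    print(l,n,[(round(r["conf"],2),np.round(r["position"]),atz(F[n],r["position"],z)) for r in bot.spot_point(F[n],l)[:3]])
```

```text
2.8667 [ 0.5005 -0.0009  0.3012] [-3.1414 -0.0002  2.8389]
[[ 0.2985  0.9127  0.279   0.4291]
 [ 0.9544 -0.2852 -0.0883  0.0216]
 [-0.001   0.2926 -0.9562  0.4424]
 [ 0.      0.      0.      1.    ]]
puller_grip wrist [(0.9, array([128.,  69.]), array([ 0.3413, -0.1172,  0.086 ])), (0.79, array([ 9., 90.]), array([ 0.3194, -0.2677,  0.086 ])), (0.78, array([281.,  44.]), array([0.3713, 0.067 , 0.086 ]))]
puller_slot wrist [(0.68, array([154.,  74.]), array([ 0.3393, -0.1146,  0.004 ])), (0.62, array([268., 157.]), array([0.5108, 0.0119, 0.004 ])), (0.61, array([146., 223.]), array([ 0.5585, -0.227 ,  0.004 ]))]
puller_grip side [(0.94, array([161., 222.]), array([ 0.3416, -0.1284,  0.086 ])), (0.66, array([182., 178.]), array([0.373 , 0.0576, 0.086 ])), (0.66, array([238., 213.]), array([ 0.5103, -0.1107,  0.086 ]))]
puller_slot side [(0.88, array([167., 245.]), array([ 0.3409, -0.1094,  0.004 ])), (0.69, array([148., 298.]), array([ 0.3209, -0.2696,  0.004 ])), (0.65, array([234., 213.]), array([0.5041, 0.0042, 0.004 ]))]
puller_grip top [(0.81, array([295., 253.]), array([ 0.3478, -0.1095,  0.086 ])), (0.67, array([354., 262.]), array([ 0.319 , -0.2676,  0.086 ]))]
puller_slot top [(0.85, array([293., 252.]), array([ 0.3492, -0.1106,  0.004 ])), (0.83, array([350., 261.]), array([ 0.3167, -0.2778,  0.004 ]))]
```

View pics/wrist1.png

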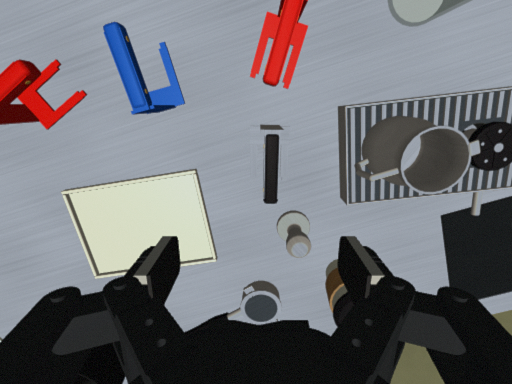

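The wrist picture shows the black grip at (271,168), with its strap at (270,127) on the robot's side. The tamper is at (295,225) and the head at (497,147). Next I measure the grip's axis and the head.

Run:
```python
from h import *
np.set_printoptions(precision=4,suppress=True)
F=bot.grab_frame("wrist")
g=cv2.cvtColor(F["pixels"],cv2.COLOR_RGB2GRAY)
m=np.zeros_like(g);m[130:212,252:290]=g[130:212,252:290]<60
r,c=np.nonzero(m);(cx,cy),wh,a=cv2.minAreaRect(np.c_[c,r].astype(np.float32));print((cx,cy),wh,a,len(r))
b=cv2.boxPoints(((cx,cy),wh,a));
b=b[np.argsort(b[:,1])];p=[b[:2].mean(0),b[2:].mean(0)]
P=[atz(F,q,.098) for q in p];d=P[1]-P[0];print(P,np.linalg.norm(d),np.arctan2(d[1],d[0]),(P[0]+P[1])/2)
for l,z in(("head_disc",.065),("rinser_socket",.044)):
    print(l,[(round(r["conf"],2),np.round(r["position"]),atz(F,r["position"],z)) for r in bot.spot_point(F,l)[:2]])
```

```text
(269.9286804199219, 168.99746704101562) (12.563417434692383, 68.31359100341797) 2.0454084873199463 849
[array([0.4674, 0.0268, 0.098 ]), array([ 0.5536, -0.0021,  0.098 ])] 0.0909143296180727 -0.32326809254394395 [0.5105 0.0124 0.098 ]
head_disc [(0.96, array([489., 146.]), array([0.5755, 0.3113, 0.065 ]))]
rinser_socket [(0.98, array([478., 148.]), array([0.5825, 0.3126, 0.044 ]))]
```

carry_out(
  rows=[
    [[-0.002,0.006,0.02,0.5],[-0.004,0.012,0.05,1.1],[-0.006,0.016,0.08,1.1],[-0.006,0.016,0.1,1.1],[-0.006,0.016,0.1,1.1],[-0.006,0.016,0.1,1.1]],
  ],
)

```text
clock: 3.97
position: [0.5106, 0.013, 0.2012]
tool_rot: [-3.141, -0.001, 2.821]
force: [0.4, 0.1, 1.2]
grip_width: 0.0856
finger_force: 0.0
```

Run:
```python
from h import *
np.set_printoptions(precision=4,suppress=True)
s=bot.observe();print(s["clock"],s["position"],s["tool_rot"])
F=bot.grab_frame("wrist");save(F,"w2.png")
g=cv2.cvtColor(F["pixels"],cv2.COLOR_RGB2GRAY)
q=[proj(F,[.511+a*np.cos(.323),.0124-a*np.sin(.323),.098]) for a in(-.048,.048)];print(q)
```

```text
3.9667 [0.5106 0.013  0.2012] [-3.1406 -0.0012  2.8213]
[array([258.2692, 137.5755]), array([258.0824, 235.2378])]
```

View pics/w2.png

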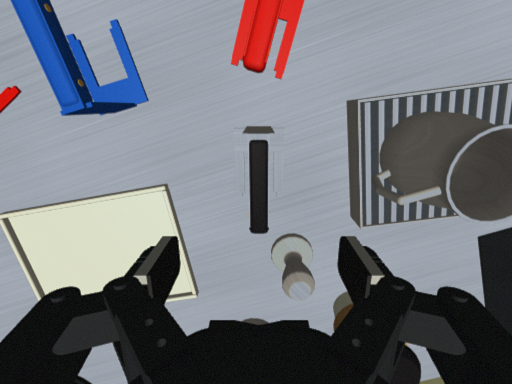

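The bar runs from (258,139) to (259,233), matching the prediction. Descend and grip.

carry_out(
  rows=[
    [[0,0,0.025,0],[0,0,0.06,0],[0,0,0.095,0],[0,0,0.12,0],[0,0,0.134,0],[0,0,0.134,0],[0,0,0.134,0]],
  ],
)

```text
clock: 4.6
position: [0.5116, 0.0131, 0.0685]
tool_rot: [3.141, 0.001, 2.821]
force: [0.3, 0.3, 0.4]
grip_width: 0.0854
finger_force: 0.0
```

carry_out(
  rows=[
    [[0,0,0,0],[0,0,0,0],[0,0,0,0],[0,0,0,0],[0,0,0,0],[0,0,0,0],[0,0,0,0],[0,0,0,0]],
  ],
  grip=0.0,
  grip_force=80,
)

```text
clock: 5.27
position: [0.5109, 0.013, 0.0678]
tool_rot: [3.142, 0.0, 2.821]
force: [-2.7, -1.4, 9.2]
grip_width: 0.0189
finger_force: 78.4
```

carry_out(
  rows=[
    [[0,0,-0.008,0],[0,0,-0.03,0],[0,0,-0.06,0],[0,0,-0.09,0],[0,0,-0.12,0],[0,0,-0.15,0],[0,0,-0.172,0],[0,0,-0.182,0],[0,0,-0.182,0]],
  ],
)

```text
clock: 6.02
position: [0.5116, 0.0133, 0.2513]
tool_rot: [3.14, 0.003, 2.822]
force: [0.4, -0.4, -2.0]
grip_width: 0.0187
finger_force: 78.6
```

carry_out(
  rows=[
    [[0.005,0.015,0,0],[0.014,0.042,0,0],[0.023,0.069,0,0],[0.032,0.096,0,0],[0.041,0.123,0,0],[0.05,0.15,0,0],[0.056,0.168,0,0],[0.059,0.177,0,0],[0.059,0.177,0,0],[0.059,0.177,0,0]],
  ],
)

```text
clock: 6.85
position: [0.5102, 0.199, 0.2482]
tool_rot: [-3.14, -0.001, 2.822]
force: [0.3, -1.1, -1.3]
grip_width: 0.0189
finger_force: 78.6
```

Run:
```python
from h import *
np.set_printoptions(precision=4,suppress=True)
s=bot.observe();print(s["clock"],s["position"],s["tool_rot"],s["force"],s["grip_width"])
F={n:bot.grab_frame(n) for n in("wrist","top")}
save(F["wrist"],"w3.png")
for n in F:
  for l,z in(("head_disc",.065),("rinser_socket",.044)):
    print(n,l,[(round(r["conf"],2),np.round(r["position"],1),atz(F[n],r["position"],z)) for r in bot.spot_point(F[n],l)[:2]])
```

```text
6.85 [0.5102 0.199  0.2482] [-3.1399 -0.0009  2.8216] [ 0.3131 -1.068  -1.3184] 0.018859937368170095
wrist head_disc [(0.81, array([365.3, 190.5]), array([0.5778, 0.317 , 0.065 ]))]
wrist rinser_socket []
top head_disc []
top rinser_socket []
```

View pics/w3.png

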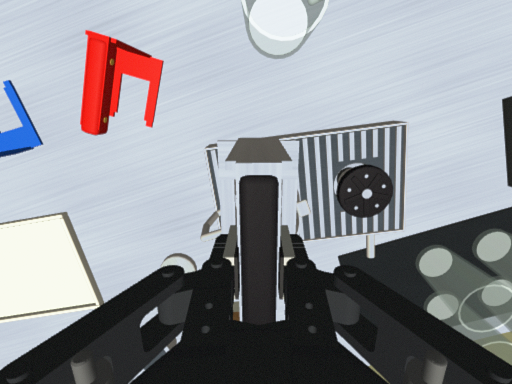

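The head's disc shows at (365,190) with its centre hub at (367,194). The puller is held straight at (258,250), and the lever at (370,245) lies low on the +x side.

Run:
```python
from h import *
np.set_printoptions(precision=4,suppress=True)
F=bot.grab_frame("wrist")
im=F["pixels"][150:230,325:405];g=cv2.cvtColor(im,cv2.COLOR_RGB2GRAY)
m=(g<45).astype(np.uint8);m=cv2.morphologyEx(m,cv2.MORPH_CLOSE,np.ones((9,9)));m=cv2.morphologyEx(m,cv2.MORPH_OPEN,np.ones((9,9)))
c=max(cv2.findContours(m,0,1)[0],key=cv2.contourArea);e=cv2.fitEllipse(c);p=np.array(e[0])+[325,150]
print(e,p,atz(F,p,.072),atz(F,p,.068))
br=(g[36:54,33:51]>150);r,cc=np.nonzero(br);q=[cc.mean()+358,r.mean()+186];print(q,atz(F,q,.073))
X=atz(F,p,.07)
for a in np.linspace(0,2*np.pi,60):
    u=proj(F,[X[0]+.034*np.cos(a),X[1]+.034*np.sin(a),.072]);cv2.circle(F["pixels"],tuple(int(round(v)) for v in u),0,(255,0,0),-1)
cv2.imwrite("pics/h4.png",cv2.resize(cv2.cvtColor(F["pixels"][140:240,310:420],cv2.COLOR_RGB2BGR),None,fx=5,fy=5,interpolation=0))
```

```text
((38.233978271484375, 39.000099182128906), (51.33048629760742, 55.66176986694336), 89.21278381347656) [363.234  189.0001] [0.5736 0.3134 0.072 ] [0.5752 0.3146 0.068 ]
[np.float64(366.23880597014926), np.float64(192.4179104477612)] [0.5786 0.3157 0.073 ]
```

View pics/h4.png

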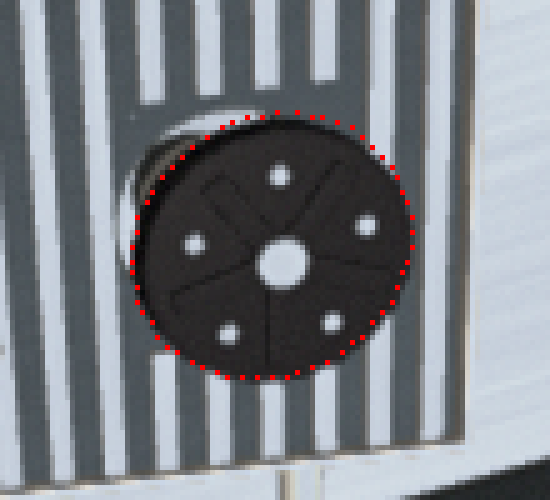

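carry_out(
  rows=[
    [[0.006,0.012,0,0],[0.018,0.035,0,0],[0.03,0.06,0,0],[0.042,0.085,0,0],[0.054,0.108,0,0],[0.063,0.125,0,0],[0.067,0.1325,0,0],[0.067,0.1325,0.01,0],[0.067,0.1325,0.03,0],[0.067,0.1325,0.05,0],[0.067,0.1325,0.06,0],[0.067,0.1325,0.06,0]],
  ],
)

```text
clock: 8.2
position: [0.488, 0.345, 0.187]
tool_rot: [-3.138, -0.002, 2.821]
force: [-0.6, 0.1, -2.0]
grip_width: 0.0189
finger_force: 78.5
```

carry_out(
  rows=[
    [[0,0,0.02,0],[0,0,0.04,0],[0,0,0.06,0],[0,0,0.07,0],[0,0,0.07,0],[0,0,0.07,0],[0,0,0.07,0]],
  ],
)

```text
clock: 8.78
position: [0.4893, 0.3469, 0.1207]
tool_rot: [3.14, 0.001, 2.821]
force: [0.3, 0.5, -1.3]
grip_width: 0.0187
finger_force: 78.5
```

Run:
```python
from h import *
np.set_printoptions(precision=4,suppress=True)
s=bot.observe();print(s["clock"],s["position"],s["tool_rot"],s["force"])
F={n:bot.grab_frame(n) for n in("wrist","side")}
w=F["wrist"]["pixels"];sd=F["side"]["pixels"][100:200,190:310]
a=cv2.resize(w,(512,384));b=cv2.resize(sd,(460,384))
cv2.imwrite("pics/c5.png",cv2.resize(cv2.cvtColor(np.hstack([a[:,:],b]),cv2.COLOR_RGB2BGR),(800,316)))
t=2.8216;u=np.array([-np.cos(t),-np.sin(t)]);n=np.array([-u[1],u[0]]);v=np.array([.578,.316])-s["position"][:2];print("ahead",u@v,"lat",n@v)
```

```text
8.7833 [0.4893 0.3469 0.1207] [3.1402 0.0009 2.8213] [ 0.2541  0.5386 -1.294 ]
ahead 0.093902412990684 lat -0.0014317982413503856
```

View pics/c5.png

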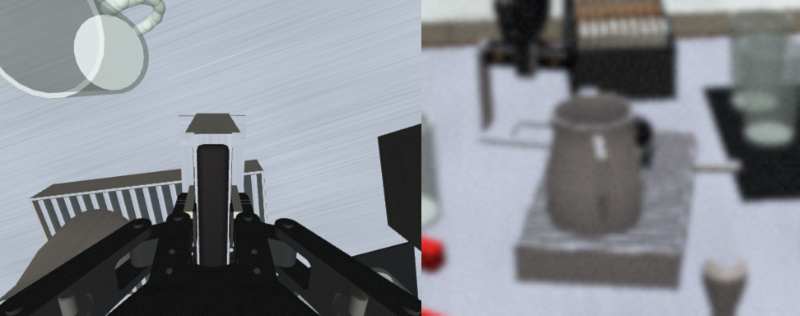

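carry_out(
  rows=[
    [[0,-0.001,0.004,0],[0,-0.001,0.004,0],[0,-0.001,0.004,0],[0,-0.001,0.004,0]],
  ],
)

```text
clock: 9.22
position: [0.4883, 0.3457, 0.1154]
tool_rot: [3.142, 0.0, 2.822]
force: [0.1, 0.1, -2.1]
grip_width: 0.0186
finger_force: 78.5
```

carry_out(
  rows=[
    [[-0.006,0,-0.001,0],[-0.015,0,-0.001,0],[-0.024,0,-0.001,0],[-0.03,0,-0.001,0],[-0.036,0,-0.001,0],[-0.041,0,-0.001,0],[-0.046,0,-0.001,0],[-0.051,0,-0.001,0],[-0.055,0,-0.001,0],[-0.055,0,-0.001,0]],
  ],
)

```text
clock: 10.05
position: [0.5413, 0.3279, 0.1162]
tool_rot: [-3.141, 0.0, 2.821]
force: [-0.5, 0.2, -1.7]
grip_width: 0.0186
finger_force: 78.5
```

No contact so far. Continuing in.

carry_out(
  rows=[
    [[-0.004,0,0,0],[-0.009,0,0,0],[-0.014,0,0,0],[-0.019,0,0,0],[-0.024,0,0,0],[-0.029,0,0,0],[-0.034,0,0,0],[-0.038,0,0,0],[-0.038,0,0,0],[-0.038,0,0,0]],
  ],
)

```text
clock: 10.88
position: [0.5767, 0.3163, 0.1162]
tool_rot: [-3.141, -0.0, 2.821]
force: [0.6, -0.4, -1.6]
grip_width: 0.0184
finger_force: 78.5
```

Run:
```python
from h import *
np.set_printoptions(precision=4,suppress=True)
s=bot.observe();print(s["clock"],s["position"],s["tool_rot"],s["force"],s["moment"])
```

```text
10.8833 [0.5767 0.3163 0.1162] [-3.1414 -0.0001  2.8212] [ 0.6382 -0.4106 -1.6057] [0.0003 0.0226 0.0451]
```

carry_out(
  rows=[
    [[0,0,-0.002,0],[0,0,-0.004,0],[0,0,-0.006,0],[0,0,-0.007,0],[0,0,-0.008,0],[0,0,-0.009,0],[0,0,-0.01,0],[0,0,-0.011,0],[0,0,-0.012,0]],
  ],
)

```text
clock: 11.63
position: [0.5767, 0.3164, 0.1285]
tool_rot: [3.142, 0.0, 2.822]
force: [-0.1, 0.5, -6.8]
grip_width: 0.0188
finger_force: 79.2
```

carry_out(
  rows=[
    [[0,0,-0.001,0],[0,0,-0.002,0],[0,0,-0.004,0],[0,0,-0.006,0],[0,0,-0.008,0],[0,0,-0.01,0],[0,0,-0.013,0],[0,0,-0.016,0],[0,0,-0.019,0],[0,0,-0.022,0],[0,0,-0.024,0],[0,0,-0.026,0]],
  ],
)

```text
clock: 12.63
position: [0.5766, 0.3165, 0.1546]
tool_rot: [3.141, 0.0, 2.822]
force: [0.3, -0.2, -3.8]
grip_width: 0.0187
finger_force: 79.6
```

carry_out(
  rows=[
    [[0,0,-0.003,0],[0,0,-0.007,0],[0,0,-0.012,0],[0,0,-0.018,0],[0,0,-0.024,0],[0,0,-0.03,0],[0,0,-0.035,0],[0,0,-0.038,0],[0,0,-0.038,0]],
  ],
)

```text
clock: 13.38
position: [0.5768, 0.3166, 0.1931]
tool_rot: [3.141, 0.001, 2.822]
force: [0.5, 0.1, -2.3]
grip_width: 0.0188
finger_force: 79.7
```

Run:
```python
from h import *
np.set_printoptions(precision=4,suppress=True)
s=bot.observe();print(s["clock"],s["position"],s["tool_rot"],s["force"],s["moment"])
F={n:bot.grab_frame(n) for n in("wrist","side")}
w=F["wrist"]["pixels"];sd=F["side"]["pixels"][60:180,190:334]
b=cv2.resize(sd,(460,384))
cv2.imwrite("pics/c6.png",cv2.resize(cv2.cvtColor(np.hstack([w,b]),cv2.COLOR_RGB2BGR),(800,316)))
```

```text
13.3833 [0.5768 0.3166 0.1931] [3.1408 0.0006 2.8216] [ 0.5142  0.0533 -2.2561] [-0.0419 -0.0448  0.0031]
```

View pics/c6.png

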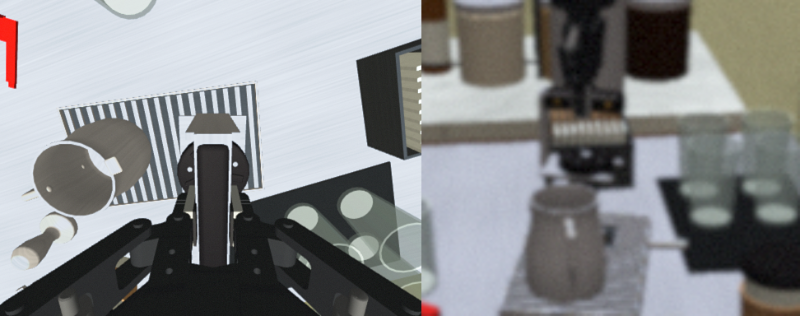

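The disc sits on the fork at (215,165), level. Next I lift higher and carry it over to the tray smoothly.

carry_out(
  rows=[
    [[0,0,-0.003,0],[0,0,-0.009,0],[0,0,-0.018,0],[0,0,-0.03,0],[0,0,-0.043,0],[0,0,-0.056,0],[0,0,-0.068,0],[0,0,-0.078,0],[0,0,-0.085,0],[0,0,-0.089,0],[0,0,-0.09,0],[0,0,-0.09,0]],
  ],
)

```text
clock: 14.48
position: [0.5765, 0.3164, 0.2822]
tool_rot: [-3.141, -0.0, 2.822]
force: [-0.3, -0.0, -3.2]
grip_width: 0.0188
finger_force: 79.7
```

carry_out(
  rows=[
    [[-0.0012,-0.0038,0,0],[-0.0036,-0.0115,0,0],[-0.0071,-0.0229,0,0],[-0.0118,-0.0382,0,0],[-0.0178,-0.0573,0,0],[-0.0249,-0.0802,0,0],[-0.0332,-0.107,0,0],[-0.0414,-0.1337,0,0],[-0.0497,-0.1604,0,0],[-0.058,-0.1872,0,0],[-0.0663,-0.2139,0,0],[-0.0746,-0.2407,0,0]],
  ],
)

```text
clock: 15.48
position: [0.5709, 0.0614, 0.2825]
tool_rot: [-3.141, 0.0, 2.82]
force: [0.6, 0.2, -2.8]
grip_width: 0.0191
finger_force: 79.7
```

carry_out(
  rows=[
    [[-0.0083,-0.0267,0,0],[-0.0166,-0.0535,0,0],[-0.0249,-0.0802,0,0],[-0.0332,-0.107,0,0],[-0.0414,-0.1337,0,0],[-0.0497,-0.1604,0,0],[-0.058,-0.1872,0,0],[-0.0657,-0.212,0,0],[-0.0722,-0.233,0,0],[-0.0776,-0.2502,0,0],[-0.0817,-0.2636,0,0],[-0.0847,-0.2731,0,0]],
  ],
)

```text
clock: 16.48
position: [0.5651, -0.2238, 0.2824]
tool_rot: [-3.141, 0.0, 2.819]
force: [-0.4, 0.8, -3.7]
grip_width: 0.0192
finger_force: 79.6
```

carry_out(
  rows=[
    [[-0.002,-0.0075,0,0],[-0.0035,-0.012,0,0],[-0.0045,-0.0145,0,0],[-0.0045,-0.015,0,0],[-0.0045,-0.015,0,0]],
  ],
)

```text
clock: 16.9
position: [0.5658, -0.2365, 0.2822]
tool_rot: [3.141, -0.0, 2.822]
force: [-0.3, -0.4, -3.9]
grip_width: 0.019
finger_force: 79.6
```

Run:
```python
from h import *
np.set_printoptions(precision=4,suppress=True)
s=bot.observe();print(s["clock"],s["position"],s["tool_rot"],s["force"],s["moment"])
F={n:bot.grab_frame(n) for n in("wrist","side")}
for n in F:
  for l,z in(("tray",0),("head_disc",s["position"][2]-.057)):
    print(n,l,[(round(r["conf"],2),np.round(r["position"],1),atz(F[n],r["position"],z)) for r in bot.spot_point(F[n],l)[:2]])
w=F["wrist"]["pixels"];sd=F["side"]["pixels"][130:350,160:350]
b=cv2.resize(sd,(332,384))
cv2.imwrite("pics/c7.png",cv2.resize(cv2.cvtColor(np.hstack([w,b]),cv2.COLOR_RGB2BGR),(800,364)))
```

```text
16.9 [ 0.5658 -0.2365  0.2822] [ 3.1414 -0.0002  2.8223] [-0.3183 -0.3609 -3.9204] [-0.0193 -0.051   0.0006]
wrist tray []
wrist head_disc []
side tray [(0.6, array([267.3, 280.4]), array([ 0.5645, -0.2403,  0.    ]))]
side head_disc [(0.92, array([268.6, 192.2]), array([ 0.5635, -0.2482,  0.2252]))]
```

View pics/c7.png

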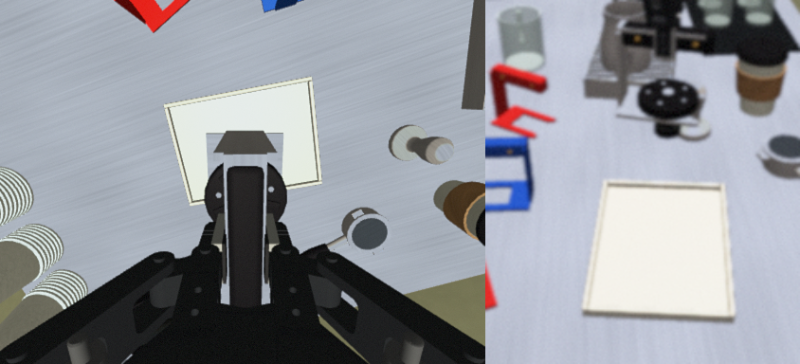

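The head rides upright on the fork, side view disc at (268,192), over the tray centre. Next I lower it.

carry_out(
  rows=[
    [[0,0,0.003,0],[0,0,0.01,0],[0,0,0.022,0],[0,0,0.037,0],[0,0,0.055,0],[0,0,0.073,0],[0,0,0.091,0],[0,0,0.109,0],[0,0,0.125,0],[0,0,0.138,0],[0,0,0.148,0],[0,0,0.155,0]],
  ],
)

```text
clock: 18.2
position: [0.5653, -0.2369, 0.1259]
tool_rot: [-3.141, -0.001, 2.822]
force: [-0.3, 0.2, -2.4]
grip_width: 0.0189
finger_force: 79.7
```

carry_out(
  rows=[
    [[0,0,0.004,0],[0,0,0.008,0],[0,0,0.011,0],[0,0,0.014,0],[0,0,0.016,0],[0,0,0.018,0],[0,0,0.019,0],[0,0,0.02,0],[0,0,0.02,0],[0,0,0.02,0]],
  ],
)

```text
clock: 19.03
position: [0.5657, -0.2371, 0.1074]
tool_rot: [-3.142, 0.0, 2.822]
force: [0.9, 0.4, -3.5]
grip_width: 0.0185
finger_force: 79.7
```

carry_out(
  rows=[
    [[0,0,0.001,0],[0,0,0.002,0],[0,0,0.003,0],[0,0,0.004,0],[0,0,0.005,0],[0,0,0.006,0],[0,0,0.008,0],[0,0,0.01,0],[0,0,0.011,0],[0,0,0.011,0]],
  ],
)

```text
clock: 19.87
position: [0.5656, -0.237, 0.096]
tool_rot: [-3.142, -0.0, 2.822]
force: [-0.3, 0.2, -1.8]
grip_width: 0.019
finger_force: 79.7
```

Run:
```python
from h import *
np.set_printoptions(precision=4,suppress=True)
s=bot.observe();print(s["clock"],s["position"],s["tool_rot"],s["force"],s["moment"])
F=bot.grab_frame("side")
print([(round(r["conf"],2),np.round(r["position"],1),atz(F,r["position"],.048)) for r in bot.spot_point(F,"head_disc")[:2]])
cv2.imwrite("pics/c8.png",cv2.resize(cv2.cvtColor(F["pixels"][150:340,180:370],cv2.COLOR_RGB2BGR),(570,570)))
```

```text
19.8667 [ 0.5656 -0.237   0.096 ] [-3.1416 -0.0004  2.8215] [-0.3431  0.1511 -1.8229] [ 0.0038 -0.0311  0.0303]
[(0.74, array([266.8, 265.6]), array([ 0.5623, -0.2466,  0.048 ]))]
```

View pics/c8.png

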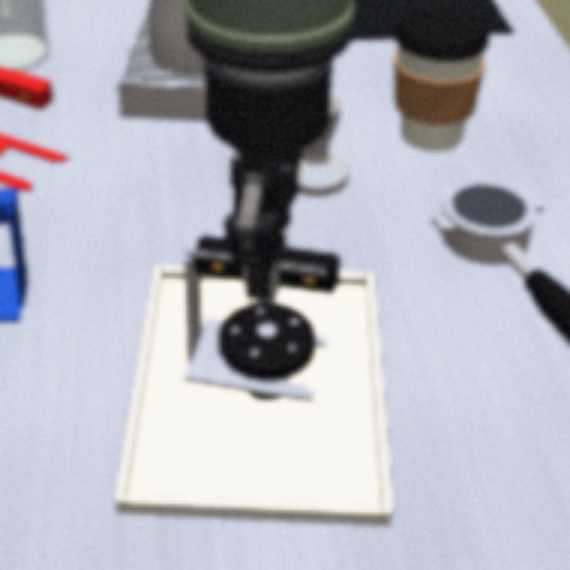

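The head stands on the tray, with the disc at crop (267,342) and its spigot foot visible below the tine. The wrist force is back to the puller alone. Now I withdraw straight back.

carry_out(
  rows=[
    [[0.001,0,0,0],[0.003,0,0,0],[0.006,0,0,0],[0.01,0,0,0],[0.014,0,0,0],[0.018,0,0,0],[0.023,0,0,0],[0.028,0,0,0],[0.033,0,0,0],[0.038,0,0,0],[0.043,0,0,0],[0.048,0,0,0]],
  ],
)

```text
clock: 20.97
position: [0.5196, -0.2218, 0.0963]
tool_rot: [-3.142, 0.0, 2.822]
force: [-0.1, -0.4, -2.1]
grip_width: 0.019
finger_force: 79.7
```

carry_out(
  rows=[
    [[0.006,0,0,0],[0.013,0,0,0],[0.021,0,0,0],[0.03,0,0,0],[0.039,0,0,0],[0.047,0,0,0],[0.053,0,0,0],[0.056,0,0,0],[0.056,0,0,0]],
  ],
)

```text
clock: 21.72
position: [0.4665, -0.2042, 0.0964]
tool_rot: [3.142, -0.0, 2.821]
force: [0.2, -0.6, -2.0]
grip_width: 0.0187
finger_force: 79.7
```

Run:
```python
from h import *
np.set_printoptions(precision=4,suppress=True)
s=bot.observe();print(s["clock"],s["position"],s["tool_rot"],s["force"],s["moment"])
F={n:bot.grab_frame(n) for n in("side","top")}
for n in F: print(n,[(round(r["conf"],2),np.round(r["position"],1),atz(F[n],r["position"],.048)) for r in bot.spot_point(F[n],"head_disc")[:2]])
a=cv2.resize(F["side"]["pixels"][150:340,180:370],(400,400));b=cv2.resize(F["top"]["pixels"][130:280,230:380],(400,400))
cv2.imwrite("pics/c9.png",cv2.cvtColor(np.hstack([a,b]),cv2.COLOR_RGB2BGR))
```

```text
21.7167 [ 0.4665 -0.2042  0.0964] [ 3.1415 -0.0001  2.8215] [ 0.1512 -0.591  -1.9851] [-0.0282 -0.0533  0.0301]
side [(0.91, array([267.3, 267.1]), array([ 0.5628, -0.2511,  0.048 ]))]
top [(0.69, array([332.1, 173.8]), array([ 0.5726, -0.2308,  0.048 ]))]
```

View pics/c9.png

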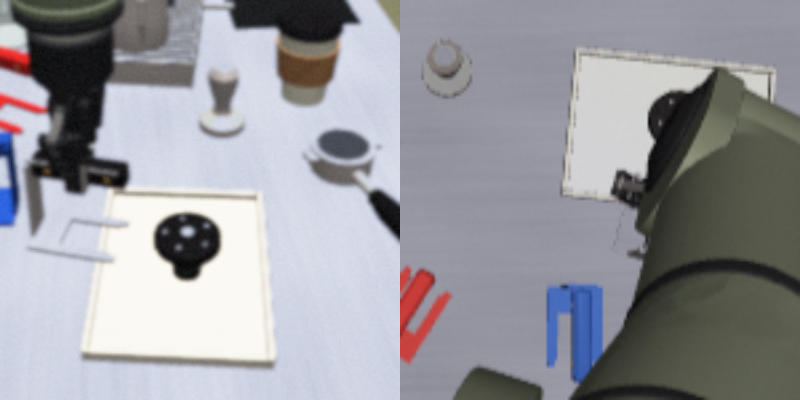

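The head stands upright on its spigot, side view (187,240), clear of the fork. Now I return the puller to its original spot.

carry_out(
  rows=[
    [[0,0,-0.01,0],[0,0,-0.03,0],[0,0,-0.05,0],[0,0,-0.06,0],[0.002,0.015,-0.06,0],[0.005,0.04,-0.06,0],[0.009,0.075,-0.06,0],[0.013,0.11,-0.06,0],[0.017,0.145,-0.06,0],[0.021,0.18,-0.06,0],[0.024,0.205,-0.06,0],[0.0255,0.217,-0.06,0]],
  ],
)

```text
clock: 22.92
position: [0.5116, 0.0135, 0.1564]
tool_rot: [3.141, -0.0, 2.825]
force: [-0.6, 0.4, -2.0]
grip_width: 0.0186
finger_force: 79.8
```

carry_out(
  rows=[
    [[0,0.002,0.005,0],[0,0.002,0.02,0],[0,0.002,0.04,0],[0,0.002,0.06,0],[0,0.002,0.074,0],[0,0.002,0.08,0],[0,0.002,0.082,0],[0,0.002,0.082,0],[0,0.002,0.082,0]],
  ],
)

```text
clock: 23.67
position: [0.512, 0.0112, 0.075]
tool_rot: [3.141, 0.001, 2.821]
force: [0.1, -0.7, -2.0]
grip_width: 0.0189
finger_force: 79.7
```

carry_out(
  rows=[
    [[0,0,0.002,0],[0,0,0.004,0],[0,0,0.005,0],[0,0,0.006,0],[0,0,0.007,0],[0,0,0.0075,0],[0,0,0.0075,0],[0,0,0.0075,0]],
  ],
)

```text
clock: 24.33
position: [0.5118, 0.0113, 0.0677]
tool_rot: [3.141, 0.0, 2.821]
force: [-7.2, -1.7, 22.7]
grip_width: 0.0187
finger_force: 83.3
```

Contact with the counter. I ease up half a millimetre and release.

carry_out(
  rows=[
    [[0,0,-0.0005,0],[0,0,-0.0006,0],[0,0,-0.0006,0]],
  ],
)

```text
clock: 24.58
position: [0.5118, 0.0115, 0.0678]
tool_rot: [3.141, 0.0, 2.822]
force: [-2.4, 0.7, 9.6]
grip_width: 0.0189
finger_force: 81.6
```

carry_out(
  rows=[
    [[0,0,0,0],[0,0,0,0],[0,0,0,0],[0,0,0,0],[0,0,0,0],[0,0,0,0],[0,0,0,0],[0,0,0,0]],
  ],
  grip=0.085,
)

```text
clock: 25.25
position: [0.5117, 0.0115, 0.0674]
tool_rot: [-3.142, -0.0, 2.821]
force: [0.4, -0.3, 0.9]
grip_width: 0.0853
finger_force: 0.0
```

carry_out(
  rows=[
    [[0,0,-0.01,0],[0,0,-0.03,0],[0,0,-0.06,0],[0,0,-0.09,0],[0,0,-0.12,0],[0,0,-0.14,0],[0,0,-0.15,0],[0,0,-0.15,0],[0,0,-0.15,0]],
  ],
)

```text
clock: 26.0
position: [0.5116, 0.0117, 0.2175]
tool_rot: [3.141, 0.0, 2.822]
force: [0.6, 0.1, -0.2]
grip_width: 0.0852
finger_force: 0.0
```

Run:
```python
from h import *
np.set_printoptions(precision=4,suppress=True)
s=bot.observe();print(s["clock"],s["position"],s["force"],s["grip_width"])
F={n:bot.grab_frame(n) for n in("side","wrist")}
a=cv2.resize(F["side"]["pixels"][150:340,180:370],(350,350));b=cv2.resize(F["wrist"]["pixels"],(450,350))
cv2.imwrite("pics/c10.png",cv2.cvtColor(np.hstack([a,b]),cv2.COLOR_RGB2BGR))
```

```text
26.0 [0.5116 0.0117 0.2175] [ 0.5742  0.1192 -0.2367] 0.08523208295918046
```

View pics/c10.png

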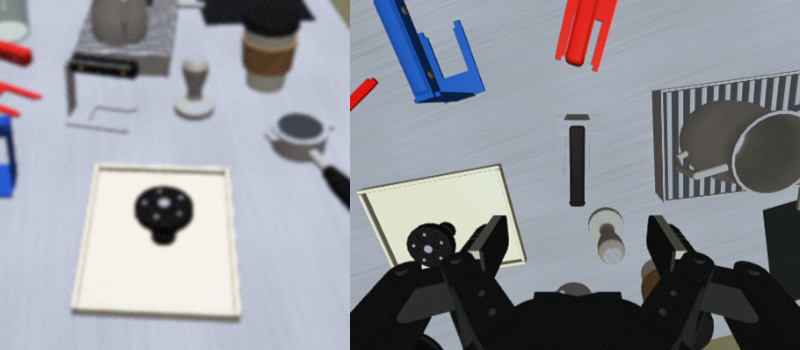

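The puller stands upright at side view (103,95), the head stands on the tray at (163,213), and the robot is clear of everything.

```bash
python3 -c "
from workcell import bot
print(bot.job_done())"
```

```text
the job is handed in; nothing more can be done
None
```

The job is handed in at about 26 s of the 69 s limit, verdict not shown: the spray head was popped out with the puller and stands spray face up on the tray, the puller is back upright on the bare counter, and the jug and other things were not touched.

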